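Pin the spring clamp open

TASK

Pin the clamp fixture's sprung arm fully open: put the T-handled pin from the rack through the eye at the arm's end, swing the arm with it away from the clamped gadget against its spring, and drop the pin fully home, collar down on the eye, into the second of the two plate holes the eye comes to (fully open, not half open). Let go, leaving the pin upright and holding the arm.

Things in the scene. Friction and masses are not known exactly. Their poses are not given: they have to be found in the camera images.
- tee_pin_grip (a point): Centre of the T-bar of the steel pin to use, 0.07 kg: bar 45 mm long (x), 14 wide (y), 18 high; z up along the pin. Below this point: collar 36 mm across, top 24 mm and underside 29 mm down; shank 12 mm thick, chamfered tip 70 mm down. It stands upright in the pin rack, collar on the rack's top; lift it over 41 mm to free it.
- pin_rack: Fixed grey block 125 x 50 x 46 mm (x, y, z), origin at the centre of its underside; holes at x = -31 and +31 mm hold two upright pins, which in which varies: the T-handled one (its bar within 0.3 rad of the block's x) and a round-knobbed one, equally tall, with an 18 mm shank too thick for the fixture.
- bracket_eye (a point): Centre of the eye (through-hole 22 mm, outside 40 mm across) at the end of the dark steel arm, half-way up its 12 mm thickness; arm underside 33 mm, top 45 mm above the table. At rest a spring holds it against a stop over the gadget. It turns level, clockwise from above, 130 mm from bracket_pivot, by up to 1.25 rad; takes 1.2 N at the eye at rest, 2.5 N at fully open; springs back if let go.
- bracket_pivot (a point): Point on the arm's vertical pivot axis, at the top face of the fixture's fixed aluminium plate (170 x 200 x 20 mm, top face 20 mm above the table); the pivot post rises to 66 mm above the table. Between plate and arm there are 13 mm of air. z is up.
- open_hole (a point): Centre of the mouth, in the plate's top face, of the fully-open hole: 15 mm across, 2 mm chamfer, straight down through the 20 mm plate; 130 mm from the pivot, where the eye comes after opening 0.8 rad. z is up. The half-open hole is its twin at 0.4 rad. Pin home: collar on the eye, tip 16 mm below and T-bar centre 54 mm above this point.

How it is judged:
By the outcome, as a careful person would: the job done as asked, in the order asked, and still so for the second after the job is handed in, with the robot touching nothing.
It also fails if it takes over 38 s, if anything falls off the work surface, if the arm or the gripper's body presses on something with over 40 N, if the wrist force passes 120 N, or if a joint passes its speed limit or range.

ROBOT

A 7-joint arm with a two-finger parallel gripper is mounted at the origin on a cart in front of the work surface, level with it; the furniture and walls round the work are solid. World frame = base frame: x ahead of the robot, y to its left, z up, the work surface at z = 0. Lengths are in m, angles in rad, forces in N, time in s.
With the tool pointing down it reaches from about 0.4 to 0.875 m from the base axis. Payload 19.3 kg.
Tool frame: the origin (TCP) lies at the very end of the fingers, on their centre line; the grasp point (between the pads) lies 19 mm behind it (pinch_z is the distance from the TCP to the grasp point, in m); z points along the fingers, y is the direction in which the jaws open and shut (so a half turn about z gives the same grasp; the last joint's range is limited). The gripper opens to 85 mm and grips with 20 to 120 N. Pads are 22 mm wide; open, the fingers measure 114 mm over their backs; the gripper's body (76 mm by 85 mm) begins 54 mm behind the grasp point. The pads swing forward as they close: fully open they stand 13 mm farther back than shut.
Start: joints at [1.24, 0.521, -0.036, 1.599, 0.021, 1.021, -0.113], TCP at [0.161, -0.604, 0.231] pointing down, gripper open.
Joint ranges: [-2.91, 2.91], [-0.3, 2.13], [-1.5, 1.42], [0.17, 2.43], [-1.26, 4.41], [0.16, 1.93], [-2.52, 2.52]. Speed limits (rad/s): [1.89, 1.89, 2.39, 2.39, 3.01, 3.01, 3.01].

INTERFACE

Orientations are given as [roll, pitch, yaw] about the fixed x, y, z axes, in that order (R = Rz(yaw) Ry(pitch) Rx(roll)).
In Python, from station import observe, grab_frame, hand_in, pinch_z gives the robot as it stands. The module is installed in compiled form; this text tells all that it offers.
- The arm moves only by the tool servo_tool, never from a script. Its argument "plan" is a list that holds one entry, the list of rows, each a list of 7 numbers: the turn, a rotation vector about the world's x, y, z in rad, then the shift along the world's x, y, z in cm, then the opening, from 0 (shut) to 1 (fully open). In form: [[[wx, wy, wz, dx, dy, dz, gripper], ...]]. A call has exactly 8 rows; each row is the pose to reach, as a shift and turn from the pose measured when the call began; what a row does not reach only later rows make up. A row lasts 1/12 s, in which the tool goes at most 41.7 mm and 7.16 degrees, less where a joint would pass 70% of its speed; a pose out of reach is approached as far as the arm can. A call with a gripper value outside its range is refused whole. The fingers move at their own pace and stop on an object; "newtons" is the grip in N (left out, the last holds). Time passes only in rows, so rows that repeat a pose let the fingers close, or fill a call up. It gives the time, the measured TCP pose, the force and the opening at its end, in the units of the state.
- observe(): the state, without advancing time (a new reading comes with each control period).
- grab_frame(name): name is "scene" or "top" or "wrist"; returns a dict with "color" (400x640x3 uint8, red, green, blue), "range_z" (400x640 float32, m along the optical axis (not along the pixel's ray), 0 where there is no reading), "camera_matrix" (3x3 intrinsics, pixels), "camera_from_world" (4x4, takes a point from world to camera coordinates); the wrist camera has in their place "mount" (4x4, takes a point from camera to tool coordinates, whose origin is the TCP and whose axes are the flange's). Camera axes: x right, y down, z forward; pixel columns grow to the right and rows downward; lengths in m; the calibration is good to about 2 mm. A picture is of the moment at which its call begins: read the wrist's pose just before it.
- hand_in(): hands the job in, once; it reports no verdict.
The state is a dict: "time_s": time; "joint_pos": joint angles; "joint_vel": joint speeds; "joint_torque": joint torques, N m; "position": TCP position; "orientation": TCP orientation; "force": force on the tool from outside, world axes, zero at the start; "moment": the same for the moment, N m; "gripper_width": finger opening in m.
Only numpy, scipy, OpenCV 4.12 (cv2) and the standard library are available. Lean on these libraries where they do the work, as an engineer would, in place of code of your own. Each camera call takes 0.05 s, during which the arm holds its last target.

## Working session

There is one attempt and no reset: what is moved stays moved. The work goes in short steps, Python scripts to look and compute and a tool call to move; the robot and the scene stay as the last step left them, time stands still between calls to the robot, and variables do not carry over. Pictures are saved under pics/ and viewed, and the job is handed in when it is done.

Besides the shell and the picture viewer there is one more tool, called after ">>>" as name(argument=value, ...) on one line, values as JSON. servo_tool: Moves the arm, as the interface text tells. Its arguments: {"type":"object","properties":{"plan":{"type":"array","items":{"type":"array","items":{"type":"array","items":{"type":"number"}}}},"newtons":{"type":"number"}},"required":["plan"]}

```bash
mkdir -p pics
cat > h.py <<'E'
import numpy as np, cv2, pickle
from station import observe, grab_frame, hand_in, pinch_z
def save(name,im): cv2.imwrite('pics/'+name+'.png', im[:,:,::-1])
def pts(f):
    K=f['camera_matrix'];z=f['range_z'];v,u=np.mgrid[:400,:640]
    P=np.stack([(u-K[0,2])/K[0,0]*z,(v-K[1,2])/K[1,1]*z,z],-1)
    T=np.linalg.inv(f['camera_from_world'])
    return P@T[:3,:3].T+T[:3,3]
E
python3 - <<'E'
from h import *
print(observe(),pinch_z)
for n in ['scene','top']:
    f=grab_frame(n); save(n+'0',f['color']); pickle.dump(f,open(n+'0.pkl','wb'))
    T=np.linalg.inv(f['camera_from_world']);print(n,T.round(3).tolist(),f['camera_matrix'].tolist())
E
```

```text
{'time_s': 0.0, 'joint_pos': array([ 1.23981282,  0.52204908, -0.03633469,  1.60000631,  0.02118766,
        1.02111263, -0.11279298]), 'joint_vel': array([ 0.00141129,  0.00087706,  0.00097566, -0.00178672,  0.00192547,
       -0.00141832, -0.00080483]), 'joint_torque': array([-2.34537220e-04, -9.27103114e+01,  1.97976083e+00, -3.69942248e+01,
        1.78411725e-02,  8.02244438e-03,  4.73925411e-06]), 'position': array([ 0.16102963, -0.60353958,  0.23070441]), 'orientation': array([-3.14040396e+00,  7.16355401e-05,  2.60780434e-01]), 'force': array([ 0.11443772, -0.16891178,  0.24609716]), 'moment': array([ 0.01400254,  0.01892069, -0.03698228]), 'gripper_width': 0.0857122421245177} 0.0187
scene [[-0.894, -0.248, 0.373, 0.189], [-0.447, 0.519, -0.729, 0.637], [-0.013, -0.818, -0.575, 0.623], [0.0, 0.0, 0.0, 1.0]] [[479.7632034497093, 0.0, 318.9147369174219], [0.0, 479.7632034497093, 197.74385980499162], [0.0, 0.0, 1.0]]
top [[-0.006, -0.993, 0.121, 0.42], [-1.0, 0.004, -0.013, -0.04], [0.012, -0.121, -0.993, 1.16], [0.0, 0.0, 0.0, 1.0]] [[442.7253640724274, 0.0, 318.6409562945215], [0.0, 442.7253640724274, 200.23205819542656], [0.0, 0.0, 1.0]]
```

View pics/scene0.png

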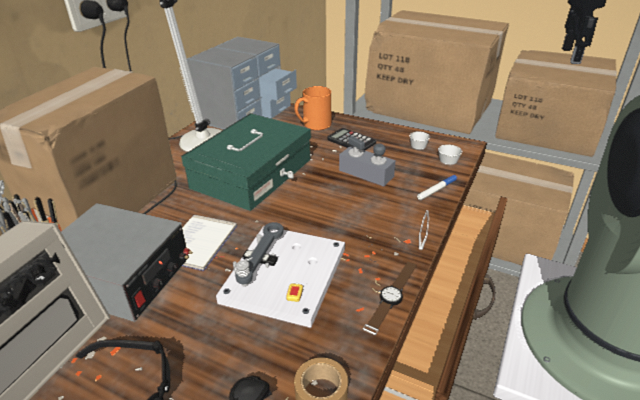

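View pics/top0.png

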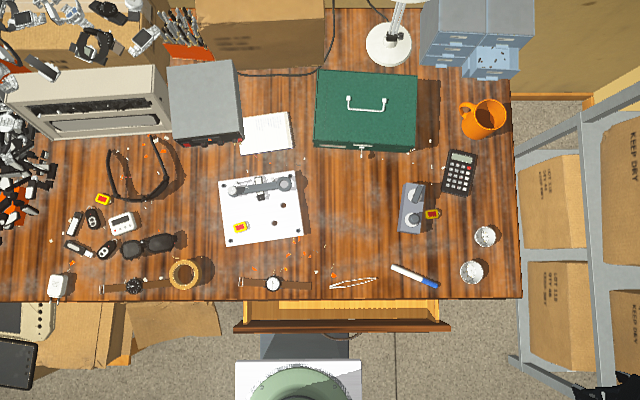

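Run:
```python
from h import *
f=pickle.load(open('top0.pkl','rb'));c=f['color']
save('t_fix',cv2.resize(c[155:255,205:315],None,fx=6,fy=6,interpolation=cv2.INTER_CUBIC)[:600])
save('t_rack',cv2.resize(c[170:245,385:455],None,fx=8,fy=8,interpolation=cv2.INTER_CUBIC))
f=pickle.load(open('scene0.pkl','rb'));c=f['color']
save('s_fix',cv2.resize(c[210:330,205:355],None,fx=5,fy=5,interpolation=cv2.INTER_CUBIC))
save('s_rack',cv2.resize(c[130:195,325:405],None,fx=9,fy=9,interpolation=cv2.INTER_CUBIC))
```

```text
(no output)
```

View pics/t_fix.png

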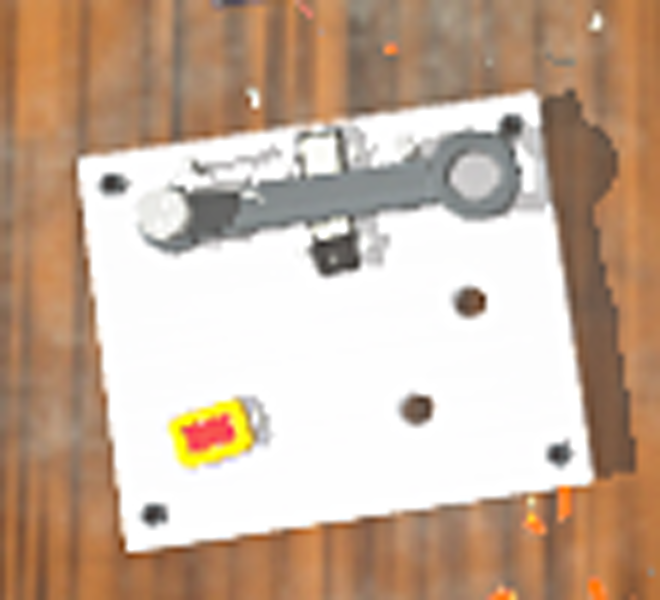

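View pics/t_rack.png

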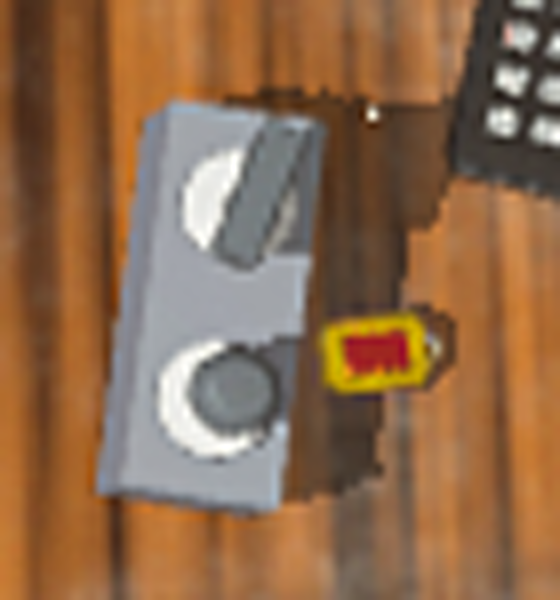

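View pics/s_fix.png

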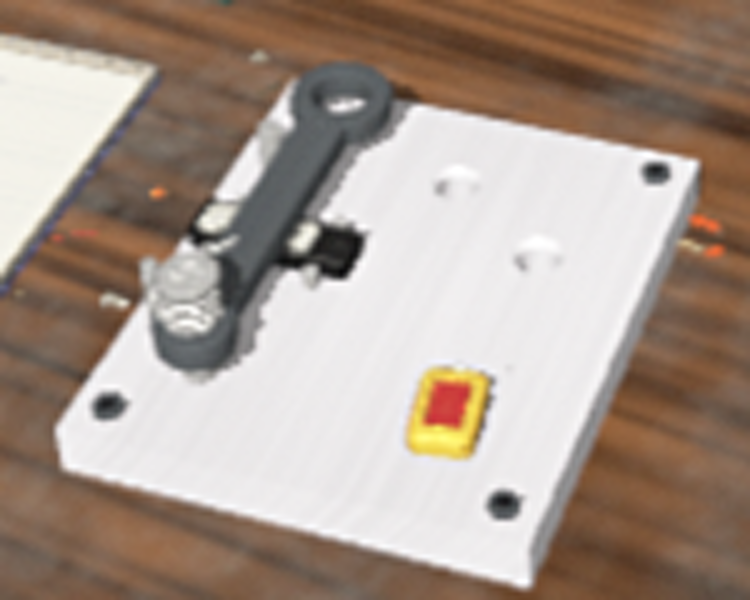

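View pics/s_rack.png

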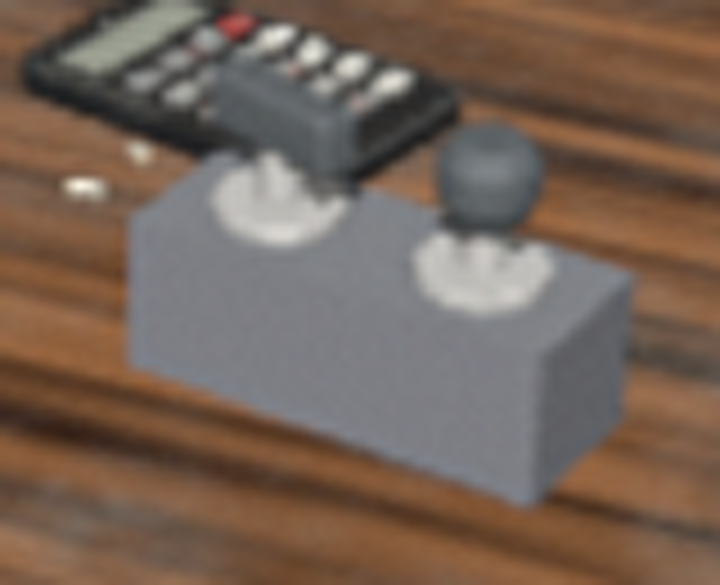

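```bash
cat >> h.py <<'E'
def ray(f,u,v,zw):
    T=np.linalg.inv(f['camera_from_world']);d=T[:3,:3]@np.linalg.inv(f['camera_matrix'])@np.array([u,v,1.]);o=T[:3,3]
    return o+d*(zw-o[2])/d[2]
E
python3 - <<'E'
from h import *
t=pickle.load(open('top0.pkl','rb'));s=pickle.load(open('scene0.pkl','rb'))
tp=lambda x,y,k,u0,v0:(u0+(x+.5)/k-.5, v0+(y+.5)/k-.5)
F=lambda x,y:tp(x,y,6,205,155); R=lambda x,y:tp(x,y,8,385,170)
S=lambda x,y:tp(x,y,5,205,210)
print('top half',ray(t,*F(470,301),.02),'open',ray(t,*F(416,408),.02),'eye',ray(t,*F(477,174),.045),'pivot',ray(t,*F(166,216),.066))
print('scene half',ray(s,*S(457,183),.02),'open',ray(s,*S(540,254),.02),'eye',ray(s,*S(342,103),.045),'pivot',ray(s,*S(190,276),.066))
for f,n in((t,'t'),(s,'s')):
    P=pts(f)
    q=P.reshape(-1,3)
    # rack region
    m=(abs(q[:,1]+.27)<.12)&(abs(q[:,0]-.48)<.13)
    bt=q[m&(q[:,2]>.073)&(q[:,2]<.1)]
    print(n,'bar pts',len(bt),bt.min(0) if len(bt) else '',bt.max(0) if len(bt) else '')
    rt=q[m&(abs(q[:,2]-.046)<.004)]
    print('racktop',len(rt),cv2.minAreaRect(rt[:,:2].astype(np.float32)*1000))
    from scipy.cluster.hierarchy import fclusterdata
    lab=fclusterdata(bt[:,:2],.01,'distance')
    for l in set(lab):
        b=bt[lab==l]
        print(len(b),b.mean(0),cv2.minAreaRect(b[:,:2].astype(np.float32)*1000), np.percentile(b[:,2],[5,50,95]))
    for u,v in ([F(477,174),F(477,140),F(350,195),F(166,216),F(300,350)] if n=='t' else [S(342,103),S(310,90),S(190,276),S(300,300)]):
        print(P[int(round(v)),int(round(u))])
E
```

```text
top half [0.54683484 0.03795378 0.02      ] open [0.50072913 0.06093929 0.02      ] eye [0.59827462 0.0334785  0.045     ] pivot [0.57779167 0.16101322 0.066     ]
scene half [0.54731557 0.03601343 0.02      ] open [0.50047662 0.05764734 0.02      ] eye [0.59469204 0.0391996  0.045     ] pivot [0.57825495 0.16305187 0.066     ]
t bar pts 215 [ 0.49115835 -0.30942568  0.07308634] [ 0.58784066 -0.27370488  0.09399527]
racktop 623 ((534.9441528320312, -291.8846740722656), (51.56317901611328, 125.51773071289062), 80.75545501708984)
103 [ 0.50348414 -0.28550922  0.08589791] ((503.3905334472656, -286.4377136230469), (25.478137969970703, 24.456409454345703), 89.29084777832031) [0.07872349 0.08658995 0.09044867]
112 [ 0.56463975 -0.2957374   0.08287617] ((565.682373046875, -296.9930725097656), (14.559456825256348, 45.164493560791016), 66.99915313720703) [0.07744093 0.08363566 0.08667881]
[0.60145081 0.03545293 0.01829098]
[0.61280785 0.03378624 0.04430807]
[0.58971041 0.08702497 0.0449203 ]
[0.5765418  0.16135336 0.06742501]
[0.52602413 0.11025642 0.01698712]
s bar pts 223 [ 0.49225094 -0.30914739  0.07314293] [ 0.5894076  -0.27243677  0.09061216]
racktop 456 ((536.7110595703125, -292.3048095703125), (54.076778411865234, 128.147216796875), 81.88932800292969)
110 [ 0.50395216 -0.28165257  0.0830314 ] ((505.0212097167969, -284.4715881347656), (25.92135238647461, 22.941593170166016), 17.306873321533203) [0.07390484 0.08408238 0.08959211]
113 [ 0.56571705 -0.29317917  0.08117001] ((567.0242919921875, -296.3594970703125), (14.733692169189453, 46.66550827026367), 68.03470611572266) [0.07419693 0.08240063 0.08617697]
[0.61304914 0.01208462 0.01932081]
[0.60987826 0.03664548 0.04327311]
[0.57669655 0.16398669 0.06696281]
[0.56662206 0.11708729 0.01935442]
```

>>> servo_tool(plan=[[[0,0,-0.08,3,2.3,0,1],[0,0,-0.16,6.2,4.7,0,1],[0,0,-0.25,9.4,7.1,0,1],[0,0,-0.33,12.6,9.5,0,1],[0,0,-0.41,15.8,12,0,1],[0,0,-0.5,19,14.4,0,1],[0,0,-0.58,22.2,16.8,0,1],[0,0,-0.66,25.4,19.2,0,1]]], newtons=80)

```text
time_s: 0.77
position: [0.4163, -0.41, 0.2307]
orientation: [-3.141, 0.0, -0.403]
force: [0.5, -0.8, 0.3]
gripper_width: 0.0855
```

>>> servo_tool(plan=[[[0,0,0,3,2.3,-0.5,1],[0,0,0,6,4.6,-1.5,1],[0,0,0,9,6.9,-2.5,1],[0,0,0,12,9.1,-3.5,1],[0,0,0,14,10.6,-4.5,1],[0,0,0,14.9,11.3,-5.5,1],[0,0,0,15,11.4,-6,1],[0,0,0,15,11.4,-6,1]]])

```text
time_s: 1.43
position: [0.5654, -0.2959, 0.1691]
orientation: [-3.141, 0.003, -0.403]
force: [-0.6, -0.4, 0.5]
gripper_width: 0.0854
```

Run:
```python
from h import *
o=observe();print(o['position'],o['orientation'],o['joint_pos'].round(2))
f=grab_frame('wrist');save('w1',f['color']);print(f['mount'].round(4).tolist(),f['camera_matrix'].tolist())
pickle.dump((o,f),open('w1.pkl','wb'))
```

```text
[ 0.56538887 -0.29588253  0.1691325 ] [-3.14094513e+00  2.87778118e-03 -4.02765274e-01] [ 0.37  0.61  0.03  1.62 -0.02  0.91 -1.56]
[[-0.0006, -0.9626, -0.2708, 0.0681], [1.0, -0.0009, 0.0008, -0.0013], [-0.001, -0.2708, 0.9626, -0.143], [0.0, 0.0, 0.0, 1.0]] [[300.3846404836289, 0.0, 320.10937953965987], [0.0, 300.3846404836289, 199.73061336154288], [0.0, 0.0, 1.0]]
```

View pics/w1.png

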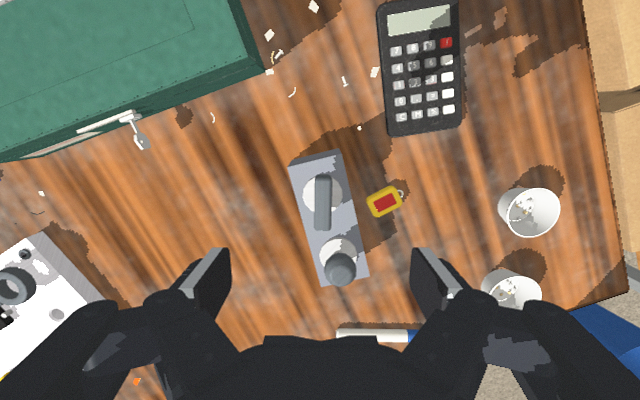

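```bash
cat >> h.py <<'E'
from scipy.spatial.transform import Rotation as Ro
def tool(o):
    T=np.eye(4);T[:3,:3]=Ro.from_euler('xyz',o['orientation']).as_matrix();T[:3,3]=o['position'];return T
def wf(o,f):
    g=dict(f);g['camera_from_world']=np.linalg.inv(tool(o)@f['mount']);return g
E
python3 - <<'E'
from h import *
o,f=pickle.load(open('w1.pkl','rb'));g=wf(o,f);P=pts(g);T=tool(o)
q=P[140:300,280:380].reshape(-1,3)
bt=q[(q[:,2]>.07)&(q[:,2]<.1)]
from scipy.cluster.hierarchy import fclusterdata
lab=fclusterdata(bt[:,:2],.006,'distance')
for l in set(lab):
    b=bt[lab==l]
    if len(b)<50: continue
    r=cv2.minAreaRect(b[:,:2].astype(np.float32)*1000)
    print(len(b),r,np.percentile(b[:,2],[5,50,95]), 'in tool',((np.array([*r[0],0])/1000-T[:3,3])@T[:3,:3])[:2])
E
```

```text
953 ((564.4963989257812, -297.1277770996094), (13.57723331451416, 44.56734085083008), 66.84879302978516) [0.08091009 0.08403419 0.08526455] in tool [0.00015377 0.00160494]
867 ((504.0469970703125, -287.0145263671875), (26.348751068115234, 27.036258697509766), 6.152872562408447) [0.07583973 0.08625757 0.0889054 ] in tool [-0.05942229  0.01599503]
```

>>> servo_tool(plan=[[[0,0,0,-0.1,-0.1,-2,1],[0,0,0,-0.1,-0.1,-4.5,1],[0,0,0,-0.1,-0.1,-7,1],[0,0,0,-0.1,-0.1,-9.2,1],[0,0,0,-0.1,-0.1,-10.5,1],[0,0,0,-0.1,-0.1,-11.1,1],[0,0,0,-0.1,-0.1,-11.1,1],[0,0,0,-0.1,-0.1,-11.1,0.5]]])

```text
time_s: 2.15
position: [0.5642, -0.2988, 0.0602]
orientation: [-3.142, 0.001, -0.405]
force: [0.3, -0.1, 0.3]
gripper_width: 0.0753
```

>>> servo_tool(plan=[[[0,0,0,0,0,0,0.4],[0,0,0,0,0,0,0.3],[0,0,0,0,0,0,0.2],[0,0,0,0,0,0,0],[0,0,0,0,0,0,0],[0,0,0,0,0,0,0],[0,0,0,0,0,0,0],[0,0,0,0,0,0,0]]])

```text
time_s: 2.82
position: [0.5644, -0.2988, 0.0607]
orientation: [-3.142, 0.0, -0.405]
force: [-1.4, 0.6, 6.3]
gripper_width: 0.0125
```

>>> servo_tool(plan=[[[0,0,0,0,0,0.5,0],[0,0,0,0,0,1.5,0],[0,0,0,0,0,3,0],[0,0,0,0,0,5,0],[0,0,0,0,0,7,0],[0,0,0,0,0,8.5,0],[0,0,0,0,0,9,0],[0,0,0,0,0,9,0]]])

```text
time_s: 3.48
position: [0.5649, -0.299, 0.1524]
orientation: [-3.142, -0.002, -0.405]
force: [0.3, 0.3, -2.0]
gripper_width: 0.0124
```

Run:
```python
from h import *
o=observe();print(o['position'],o['orientation'],o['joint_pos'].round(2),o['force'],o['gripper_width'])
f=grab_frame('wrist');save('w2',f['color']);pickle.dump((o,f),open('w2.pkl','wb'))
f=grab_frame('scene');pickle.dump((o,f),open('s2.pkl','wb'));c=f['color']
save('s2',cv2.resize(c[60:200,280:460],None,fx=4,fy=4,interpolation=cv2.INTER_CUBIC))
```

```text
[ 0.56494761 -0.29903206  0.15238703] [-3.14151713e+00 -2.04082332e-03 -4.04912485e-01] [ 0.37  0.63  0.03  1.63 -0.02  0.88 -1.56] [ 0.27151048  0.31166089 -2.02418831] 0.012366493517937031
```

View pics/w2.png

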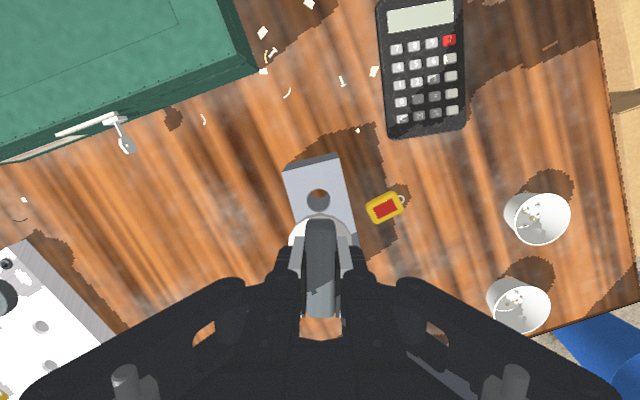

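View pics/s2.png

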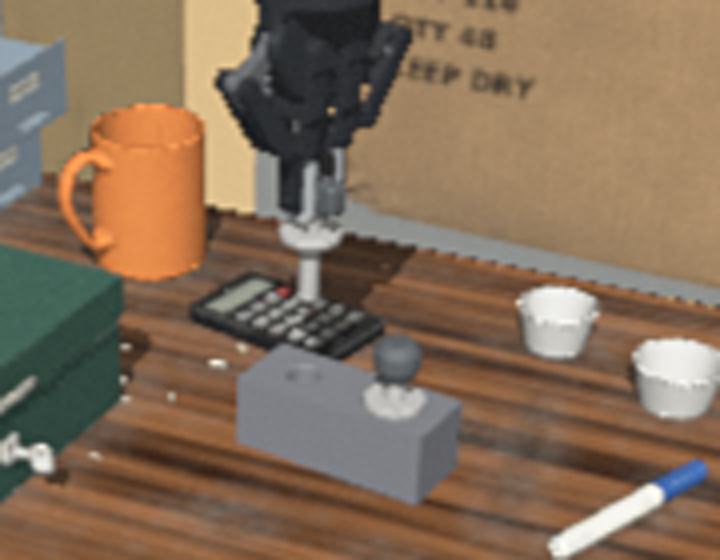

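Run:
```python
from h import *
from scipy.optimize import least_squares
o,f=pickle.load(open('s2.pkl','rb'));P=pts(f);q=P.reshape(-1,3);T=o['position']
m=(np.hypot(q[:,0]-T[0],q[:,1]-T[1])<.035)&(q[:,2]>.08)&(q[:,2]<.16);b=q[m]
for lo in np.arange(.085,.16,.005):
    s=b[(b[:,2]>=lo)&(b[:,2]<lo+.005)]
    if len(s):print(round(lo,3),len(s),s.min(0)[:2].round(4),s.max(0)[:2].round(4),s.mean(0).round(4))
cam=np.linalg.inv(f['camera_from_world'])[:3,3]
s=b[(b[:,2]>.097)&(b[:,2]<.128)]
s=s[np.hypot(*(s[:,:2]-np.median(s[:,:2],0)).T)<.008]
r=least_squares(lambda p:np.hypot(s[:,0]-p[0]-p[2]*(s[:,2]-.11),s[:,1]-p[1]-p[3]*(s[:,2]-.11))-.006,[T[0],T[1],0,0],loss='soft_l1',f_scale=.001)
print('shank axis at z=.11',r.x,len(s))
u=lambda p:(lambda c:(c[:2]/c[2]))(f['camera_matrix']@(f['camera_from_world']@np.r_[p,1])[:3])
for z in (.082,.0995,.123): print(z,u([T[0],T[1],z]))
```

```text
0.095 2 [ 0.5669 -0.2976] [ 0.5688 -0.2959] [ 0.5679 -0.2968  0.0972]
0.1 10 [ 0.5617 -0.298 ] [ 0.5712 -0.2905] [ 0.5655 -0.295   0.1027]
0.105 8 [ 0.5627 -0.2988] [ 0.5715 -0.2895] [ 0.5669 -0.2944  0.1073]
0.11 11 [ 0.5611 -0.2963] [ 0.5716 -0.2929] [ 0.566  -0.2941  0.1127]
0.115 8 [ 0.5607 -0.2963] [ 0.5711 -0.2928] [ 0.5666 -0.2944  0.1177]
0.12 11 [ 0.5605 -0.2996] [ 0.5714 -0.2896] [ 0.5654 -0.2934  0.1227]
0.125 11 [ 0.5615 -0.3031] [ 0.5693 -0.2912] [ 0.5645 -0.2953  0.1271]
0.13 4 [ 0.5626 -0.2963] [ 0.5691 -0.2911] [ 0.5654 -0.2941  0.1311]
0.135 12 [ 0.5502 -0.3029] [ 0.5838 -0.2813] [ 0.5657 -0.2883  0.1385]
0.14 80 [ 0.5496 -0.3167] [ 0.5846 -0.2787] [ 0.565  -0.2949  0.142 ]
0.145 8 [ 0.5609 -0.2983] [ 0.5696 -0.292 ] [ 0.5645 -0.2949  0.1472]
0.15 11 [ 0.5603 -0.2975] [ 0.5812 -0.2848] [ 0.5689 -0.2908  0.1528]
0.155 17 [ 0.5458 -0.2943] [ 0.5805 -0.2794] [ 0.5613 -0.2871  0.1583]
shank axis at z=.11 [ 0.56700384 -0.29916801 -0.00585878  0.08943294] 56
0.082 [356.81991826 140.10173157]
0.0995 [357.06504986 133.4683717 ]
0.123 [357.40121732 124.37154464]
```

Run:
```python
from h import *
t=pickle.load(open('top0.pkl','rb'));P=pts(t)
for v in (100,130,140,145,150,153,156): print(v,P[v,362].round(3),P[v,340].round(3))
```

```text
100 [ 0.803 -0.164  0.089] [ 0.804 -0.109  0.086]
130 [ 0.726 -0.163  0.086] [ 0.726 -0.108  0.087]
140 [ 0.699 -0.162  0.092] [ 0.701 -0.108  0.087]
145 [ 0.692 -0.164  0.07 ] [ 0.42 -0.04  1.16]
150 [ 0.696 -0.172 -0.001] [ 0.696 -0.113 -0.002]
153 [ 0.687 -0.171  0.002] [ 0.687 -0.113  0.001]
156 [ 0.679 -0.172 -0.   ] [ 0.679 -0.113  0.002]
```

>>> servo_tool(plan=[[[0,0,0.05,0.3,2.5,0,0],[0,0,0.12,0.6,6.3,0,0],[0,0,0.2,1,10.2,0,0],[0,0,0.28,1.4,14.1,0,0],[0,0,0.36,1.8,18,0,0],[0,0,0.44,2.3,22,0,0],[0,0,0.52,2.7,26,0,0],[0,0,0.58,3,29.5,0,0]]])

```text
time_s: 4.25
position: [0.5935, -0.0007, 0.1492]
orientation: [-3.141, 0.002, 0.181]
force: [1.0, 0.5, -1.3]
gripper_width: 0.0125
```

>>> servo_tool(plan=[[[0,0,0.02,0.2,1.8,0,0],[0,0,0.02,0.4,3,-0.5,0],[0,0,0.02,0.4,3.7,-1.2,0],[0,0,0.02,0.4,3.9,-1.8,0],[0,0,0.02,0.4,3.9,-2,0],[0,0,0.02,0.4,3.9,-2,0],[0,0,0.02,0.4,3.9,-2,0],[0,0,0.02,0.4,3.9,-2,0]]])

```text
time_s: 4.92
position: [0.5976, 0.0372, 0.1293]
orientation: [-3.141, 0.002, 0.199]
force: [0.1, -0.8, -1.5]
gripper_width: 0.0122
```

Run:
```python
from h import *
o=observe();print(o['position'],o['orientation'],o['joint_pos'].round(2),o['force'],o['gripper_width'])
f=grab_frame('wrist');save('w3',f['color']);pickle.dump((o,f),open('w3.pkl','wb'))
f=grab_frame('scene');pickle.dump((o,f),open('s3.pkl','wb'));c=f['color']
save('s3',cv2.resize(c[180:320,190:350],None,fx=4,fy=4,interpolation=cv2.INTER_CUBIC))
f=grab_frame('top');pickle.dump((o,f),open('t3.pkl','wb'));c=f['color']
save('t3',cv2.resize(c[155:255,205:315],None,fx=5,fy=5,interpolation=cv2.INTER_CUBIC))
```

```text
[0.59763646 0.03715261 0.12931646] [-3.14098673e+00  2.16903461e-03  1.99018105e-01] [-0.06  0.61 -0.14  1.75  0.11  0.79 -1.63] [ 0.11009598 -0.80889317 -1.4894706 ] 0.012181627413743398
```

View pics/w3.png

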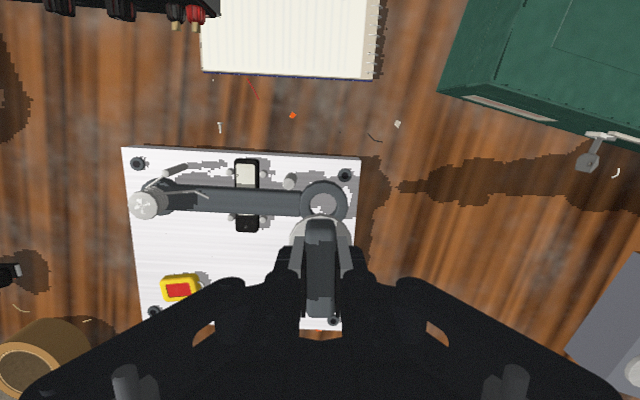

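View pics/s3.png

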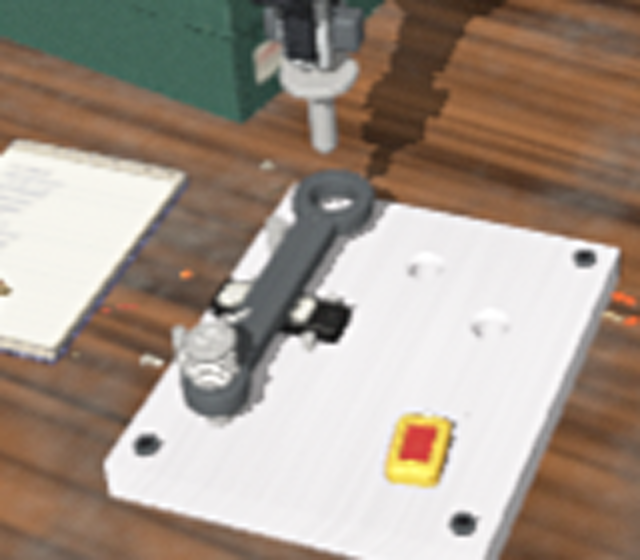

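View pics/t3.png

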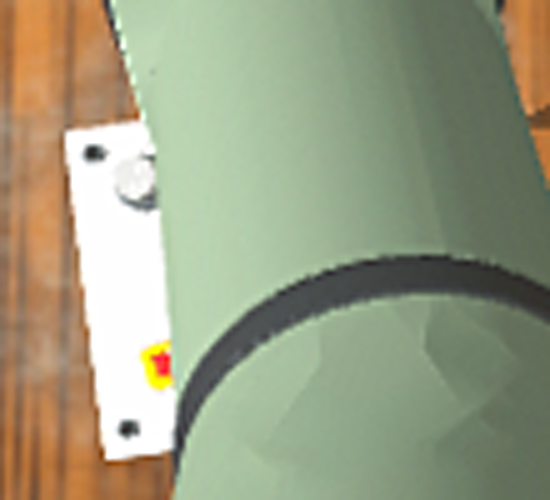

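Run:
```python
from h import *
o,s=pickle.load(open('s3.pkl','rb'));o,w=pickle.load(open('w3.pkl','rb'));g=wf(o,w)
c=lambda x,y:(190+(x+.5)/4-.5,180+(y+.5)/4-.5)
print('tip',ray(s,*c(323,147),.0736),'eye',ray(s,*c(335,201),.045))
print('collar bottom-centre',ray(s,*c(318,84),o['position'][2]-.0557+.041))
P=pts(g)
m=(abs(P[...,2]-.045)<.004); m[:, :260]=0; m[:,360:]=0; m[:170]=0;m[225:]=0
print('eye depth pts',m.sum(),P[m].min(0),P[m].max(0))
save('w3c',cv2.resize(w['color'][165:285,260:380],None,fx=5,fy=5,interpolation=cv2.INTER_CUBIC))
save('s3c',cv2.resize(s['color'][190:250,245:305],None,fx=10,fy=10,interpolation=cv2.INTER_CUBIC))
```

```text
tip [0.60061056 0.03523826 0.0736    ] eye [0.59455522 0.03803658 0.045     ]
collar bottom-centre [0.59679329 0.04033648 0.11461646]
eye depth pts 2092 [0.58075067 0.01600145 0.04101792] [0.61703732 0.08708257 0.0474268 ]
```

View pics/w3c.png

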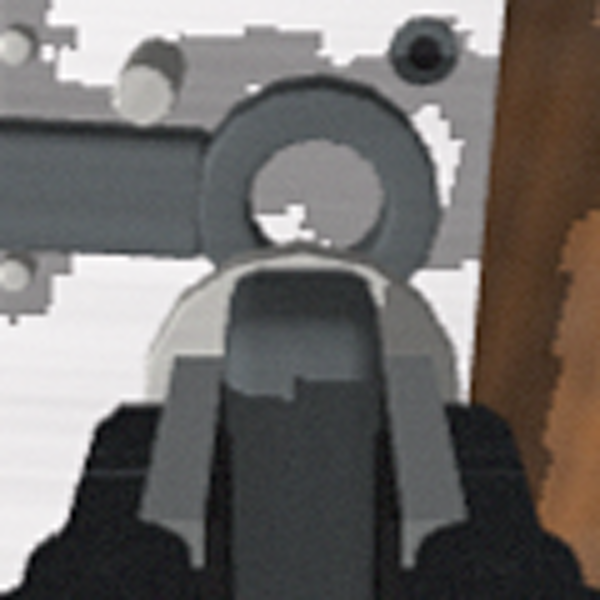

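View pics/s3c.png

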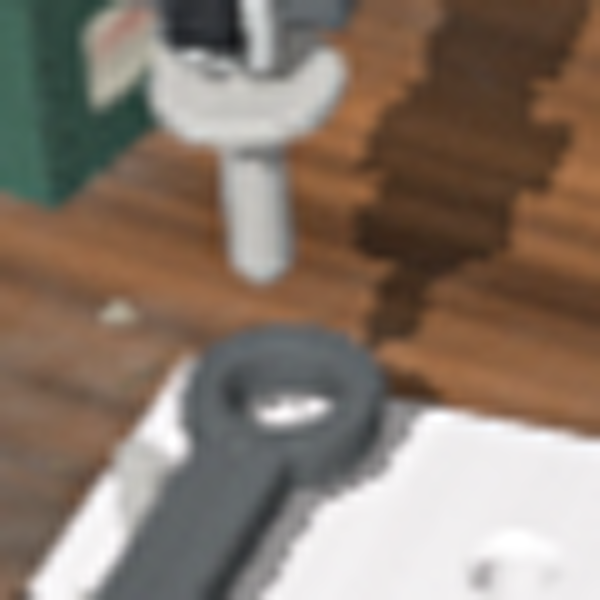

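Run:
```python
from h import *
o,s=pickle.load(open('s3.pkl','rb'));o,w=pickle.load(open('w3.pkl','rb'));g=wf(o,w)
print('scene eye',ray(s,273.15,228.3,.045),'tip',ray(s,270.65,216.55,.0736),'wrist eye',ray(g,323.4,203.6,.045), 'collar wr',ray(g,260+300.5/5-.5,200,.115))
uv=lambda f,p:(lambda c:(c[:2]/c[2]))(f['camera_matrix']@(f['camera_from_world']@np.r_[p,1])[:3])
print(uv(s,[.5986,.0346,.045]),uv(s,[.5976,.0372,.0736]),uv(g,[.5986,.0346,.045]))
```

```text
scene eye [0.59744006 0.03407949 0.045     ] tip [0.59985565 0.03548107 0.0736    ] wrist eye [0.59938094 0.03609494 0.045     ] collar wr [0.62128206 0.0434537  0.115     ]
[272.49303683 228.28905656] [271.19979982 217.36248376] [325.05627911 204.88595264]
```

>>> servo_tool(plan=[[[0,0,0,0,-0.1,-0.5,0],[0,0,0,0,-0.15,-1.2,0],[0,0,0,0,-0.15,-2,0],[0,0,0,0,-0.15,-2.8,0],[0,0,0,0,-0.15,-3.6,0],[0,0,0,0,-0.15,-4.2,0],[0,0,0,0,-0.15,-4.6,0],[0,0,0,0,-0.15,-4.7,0]]])

```text
time_s: 5.73
position: [0.5973, 0.0363, 0.0815]
orientation: [-3.141, 0.003, 0.2]
force: [-0.6, 0.1, -0.6]
gripper_width: 0.0117
```

Run:
```python
from h import *
o=observe();print(o['position'],o['orientation'],o['joint_pos'].round(2),o['force'],o['gripper_width'])
f=grab_frame('scene');pickle.dump((o,f),open('s4.pkl','wb'));c=f['color']
save('s4',cv2.resize(c[190:250,235:315],None,fx=8,fy=8,interpolation=cv2.INTER_CUBIC))
```

```text
[0.59729459 0.03634263 0.08147529] [-3.14061908e+00  2.99099995e-03  1.99959199e-01] [-0.07  0.67 -0.13  1.78  0.12  0.7  -1.64] [-0.61563079  0.09262941 -0.56474263] 0.01174001140443039
```

View pics/s4.png

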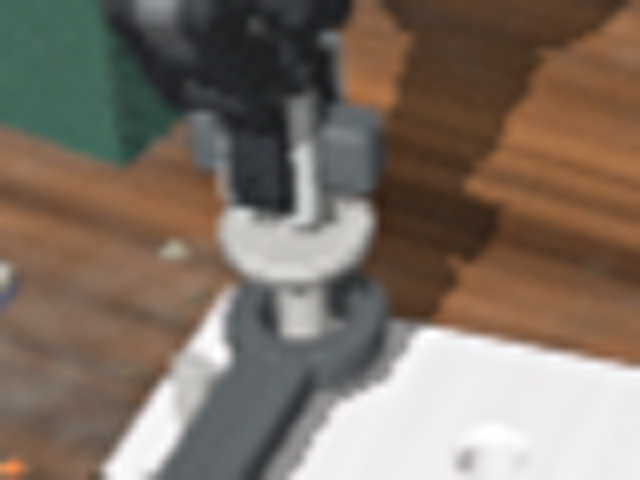

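>>> servo_tool(plan=[[[0,0,0,-0.6,-0.2,0,0],[0,0,0,-1.2,-0.3,0,0],[0,0,0,-1.8,-0.3,0,0],[0,0,0,-2.5,-0.3,0,0],[0,0,0,-3.1,-0.25,0,0],[0,0,0,-3.8,-0.2,0,0],[0,0,0,-4.4,-0.1,0,0],[0,0,0,-5,0.1,0,0]]], newtons=100)

```text
time_s: 6.45
position: [0.5469, 0.0372, 0.082]
orientation: [-3.141, 0.002, 0.2]
force: [2.0, -0.7, 0.4]
gripper_width: 0.0117
```

Run:
```python
from h import *
o=observe();print(o['position'],o['orientation'],o['joint_pos'].round(2),o['force'],o['moment'],o['gripper_width'])
f=grab_frame('scene');pickle.dump((o,f),open('s5.pkl','wb'));c=f['color']
save('s5',cv2.resize(c[180:320,190:350],None,fx=4,fy=4,interpolation=cv2.INTER_CUBIC))
```

```text
[0.54687982 0.03723178 0.08197398] [-3.14091660e+00  2.39252669e-03  1.99800995e-01] [-0.08  0.61 -0.13  1.91  0.13  0.63 -1.66] [ 1.95901705 -0.70363721  0.35276409] [-0.2430055  -0.4627698   0.02451378] 0.01170580333293122
```

View pics/s5.png

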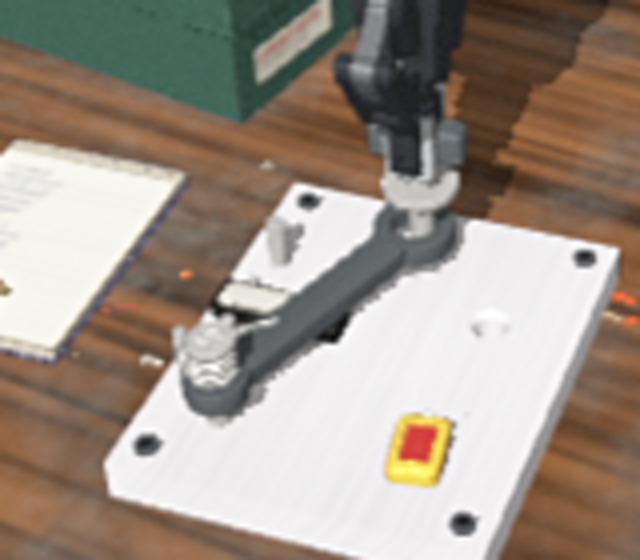

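>>> servo_tool(plan=[[[0,0,0,-0.6,0.2,0,0],[0,0,0,-1.2,0.4,0,0],[0,0,0,-1.8,0.6,0,0],[0,0,0,-2.4,0.9,0,0],[0,0,0,-3,1.2,0,0],[0,0,0,-3.7,1.6,0,0],[0,0,0,-4.3,2,0,0],[0,0,0,-4.65,2.2,0,0]]])

```text
time_s: 7.17
position: [0.4985, 0.0604, 0.0819]
orientation: [-3.141, 0.004, 0.201]
force: [3.2, 0.9, -2.0]
gripper_width: 0.012
```

Run:
```python
from h import *
o=observe();print(o['position'],o['orientation'],o['joint_pos'].round(2),o['force'],o['moment'],o['gripper_width'])
f=grab_frame('scene');pickle.dump((o,f),open('s6.pkl','wb'));c=f['color']
save('s6',cv2.resize(c[210:310,235:365],None,fx=6,fy=6,interpolation=cv2.INTER_CUBIC))
o=observe();print(o['position'])
f=grab_frame('wrist');save('w6',f['color']);pickle.dump((o,f),open('w6.pkl','wb'))
```

```text
[0.49846383 0.0603846  0.08191123] [-3.14059502  0.00355318  0.20097977] [-0.14  0.56 -0.13  2.03  0.13  0.56 -1.73] [ 3.24737588  0.90854572 -1.96588553] [-0.02314795 -0.90645664 -0.02602085] 0.011953271191537563
[0.49813264 0.06054041 0.08190983]
```

View pics/s6.png

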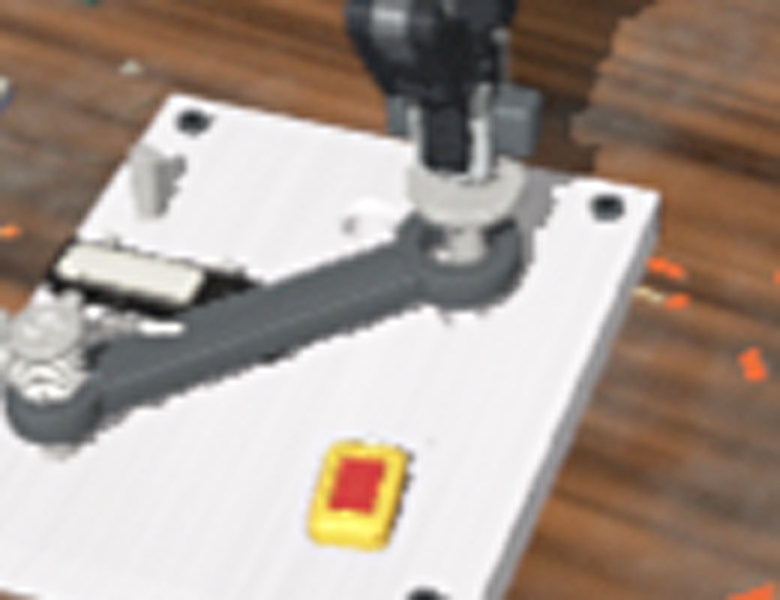

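View pics/w6.png

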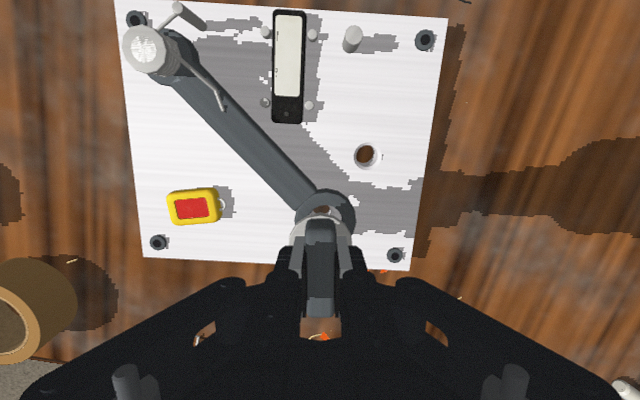

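```bash
cat > ov.py <<'E'
from h import *
def uvs(f,P):
    P=np.atleast_2d(P);c=(np.c_[P,np.ones(len(P))]@f['camera_from_world'].T)[:,:3]@f['camera_matrix'].T
    return c[:,:2]/c[:,2:]
a=np.linspace(0,2*np.pi,60)
def circ(x,y,z,r): return np.c_[x+r*np.cos(a),y+r*np.sin(a),0*a+z]
def draw(f,box,k,curves,name):
    u0,v0,u1,v1=box
    im=cv2.resize(f['color'][v0:v1,u0:u1],None,fx=k,fy=k,interpolation=cv2.INTER_CUBIC)
    for P,col in curves:
        q=(uvs(f,P)-[u0,v0]+.5)*k-.5
        cv2.polylines(im,[np.round(q*8).astype(np.int32)],False,col,1,cv2.LINE_AA,3)
    save(name,im)
def pin(x,y,tip):
    R=(255,0,0);return [(circ(x,y,tip+.041,.018),R),(circ(x,y,tip+.046,.018),R)]+[(np.array([[x+.006*cx,y+.006*cy,tip+.02],[x+.006*cx,y+.006*cy,tip+.041]]),R) for cx,cy in((.89,.45),(-.89,-.45))]
E
python3 - <<'E'
from ov import *
o,s=pickle.load(open('s6.pkl','rb'));ow,w=pickle.load(open('w6.pkl','rb'));g=wf(ow,w)
t=pickle.load(open('top0.pkl','rb'))
G=(0,255,0);B=(0,0,255)
h=[(circ(.547,.037,.02,.0095),G),(circ(.5006,.0593,.02,.0095),G),(circ(.5788,.1631,.066,.013),B)]
x,y=o['position'][:2]
draw(s,(235,210,365,310),6,h+pin(x,y,o['position'][2]-.0557),'ov_s6')
draw(g,(270,130,420,250),5,h+pin(ow['position'][0],ow['position'][1],o['position'][2]-.0557),'ov_w6')
draw(t,(205,155,315,255),6,h+[(circ(.5986,.0346,.045,.011),B)],'ov_t0')
E
```

View pics/ov_s6.png

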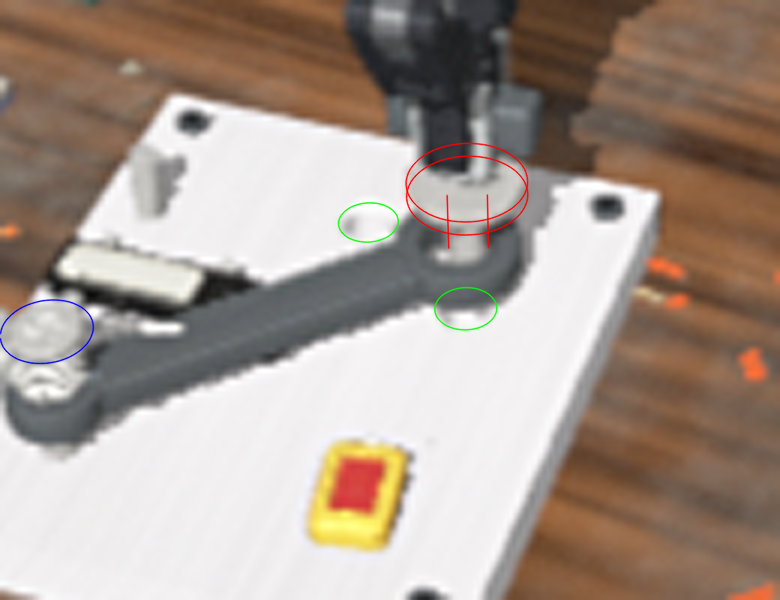

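View pics/ov_w6.png

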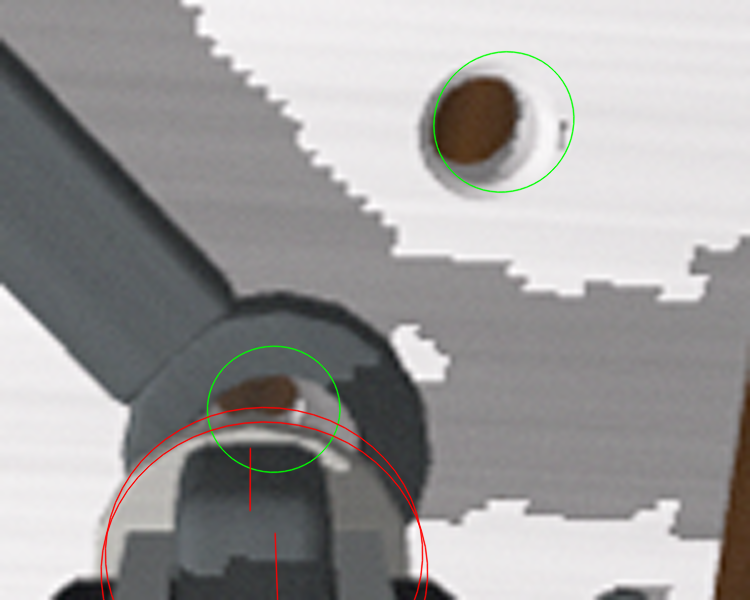

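View pics/ov_t0.png

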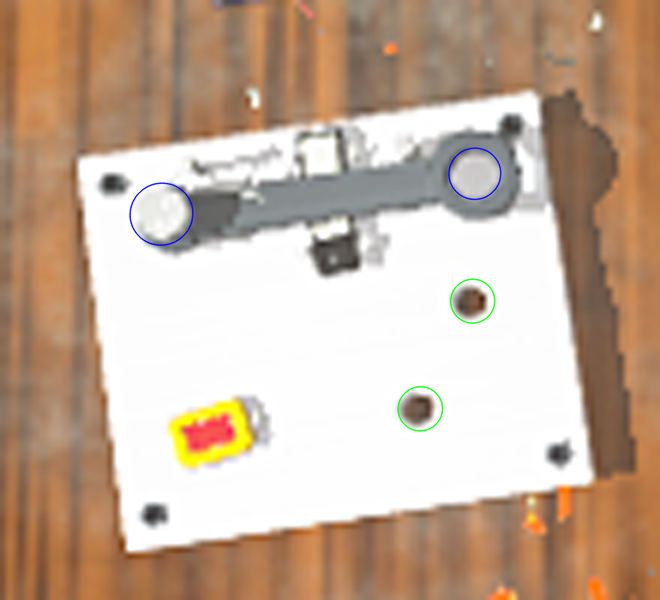

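Run:
```python
from h import *
o,f=pickle.load(open('w6.pkl','rb'));M=np.linalg.inv(f['mount']);K=f['camera_matrix']
def pr(p): c=K@(M@np.r_[p,1])[:3]; return ((c[:2]/c[2]-[270,130]+.5)*5-.5).round(1)
for n,p in dict(barend=(.0225,0,-.0233),barL=(.0225,-.007,-.0233),barR=(.0225,.007,-.0233),tipL=(.011,-.012,0),tipR=(.011,.012,0),col_front=(.018,0,.0097),colL=(0,-.018,.0097),colR=(0,.018,.0097)).items(): print(n,pr(p))
z=f['range_z'];
P=pts(wf(o,f));T=np.linalg.inv(np.linalg.inv(np.eye(4)))
from h import tool
Q=(P-o['position'])@tool(o)[:3,:3]
for v in range(214,250,3): print(v,Q[v,320].round(4), Q[v,296].round(4),Q[v,346].round(4))
```

```text
barend [267.3 494.3]
barL [185.  494.4]
barR [349.5 494.2]
tipL [147.1 517. ]
tipR [382.2 516.7]
col_front [264.  421.6]
colL [100.6 576.8]
colR [426.9 576.4]
214 [ 0.0178 -0.0013  0.0103] [ 0.0089 -0.0164  0.037 ] [0.0092 0.015  0.0358]
217 [ 0.0164 -0.0013  0.0094] [ 0.0068 -0.0165  0.0371] [0.007  0.0151 0.0366]
220 [ 0.0224 -0.0013 -0.0123] [ 0.0051 -0.0164  0.0363] [0.0047 0.0153 0.0373]
223 [ 0.0219 -0.0013 -0.0151] [ 0.0115 -0.0146  0.0135] [0.0029 0.0153 0.0368]
226 [ 0.0225 -0.0013 -0.0202] [ 0.0111 -0.0143  0.0098] [0.0105 0.0129 0.0113]
229 [ 0.0217 -0.0013 -0.0219] [ 0.0096 -0.0143  0.0091] [0.0095 0.0128 0.0094]
232 [ 0.0212 -0.0013 -0.0241] [ 0.0079 -0.0143  0.009 ] [0.0081 0.0128 0.0086]
235 [ 0.02   -0.0013 -0.0246] [ 0.0058 -0.0144  0.0099] [0.0061 0.0128 0.009 ]
238 [ 0.0183 -0.0013 -0.0237] [ 0.0114 -0.013  -0.0073] [ 0.0117  0.0113 -0.0081]
241 [ 0.0169 -0.0013 -0.0236] [ 0.0115 -0.0127 -0.0113] [ 0.0109  0.0111 -0.01  ]
244 [ 0.0149 -0.0013 -0.0224] [ 0.0113 -0.0125 -0.0142] [ 0.0116  0.0107 -0.0151]
247 [ 0.0146 -0.0013 -0.0248] [ 0.0114 -0.0122 -0.0177] [ 0.0115  0.0104 -0.0182]
```

>>> servo_tool(plan=[[[0,0,0,0.1,0,0,0],[0,0,0,0.2,-0.05,0,0],[0,0,0,0.25,-0.1,0,0],[0,0,0,0.25,-0.1,0,0],[0,0,0,0.25,-0.1,0,0],[0,0,0,0.25,-0.1,0,0],[0,0,0,0.25,-0.1,0,0],[0,0,0,0.25,-0.1,0,0]]])

```text
time_s: 7.93
position: [0.5011, 0.059, 0.0819]
orientation: [-3.141, 0.004, 0.201]
force: [1.2, -2.4, -0.3]
gripper_width: 0.0123
```

Run:
```python
from ov import *
o=observe();print(o['position'],o['orientation'],o['force'],o['moment'])
s=grab_frame('scene');pickle.dump((o,s),open('s7.pkl','wb'))
ow=observe();w=grab_frame('wrist');pickle.dump((ow,w),open('w7.pkl','wb'));g=wf(ow,w);print(ow['position'])
G=(0,255,0);B=(0,0,255)
h=[(circ(.547,.0375,.02,.0095),G),(circ(.5008,.0596,.02,.0095),G)]
x,y=o['position'][:2]
draw(s,(265,220,345,280),9,h+pin(x,y,o['position'][2]-.0557),'ov_s7')
draw(g,(285,130,385,220),7,h,'ov_w7')
```

```text
[0.50113528 0.0590357  0.08189255] [-3.14077405  0.00393914  0.20106888] [ 1.18985919 -2.37863407 -0.31761067] [-0.75326435 -0.26518309 -0.04051999]
[0.5011448  0.05904866 0.08189861]
```

View pics/ov_s7.png

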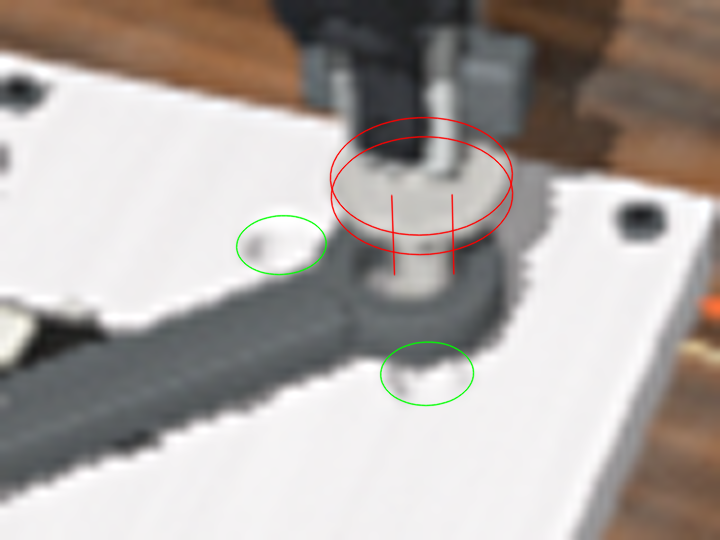

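View pics/ov_w7.png

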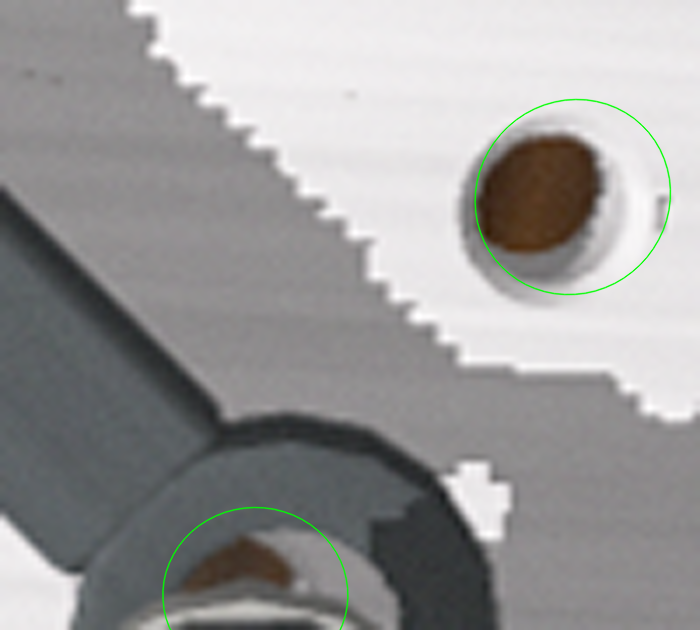

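Run:
```python
from ov import *
o,s=pickle.load(open('s7.pkl','rb'))
c=s['color'];im=cv2.resize(c[228:262,295:330],None,fx=18,fy=18,interpolation=cv2.INTER_NEAREST);save('s7z',im)
for v in range(240,256): print(v,c[v,300:322].mean(1).astype(int).tolist())
a=uvs(s,[[.5011+.006*.894,.059+.006*.447,z] for z in(.067,.057,.05,.045)]);b=uvs(s,[[.5011-.006*.894,.059-.006*.447,z] for z in(.067,.057,.05,.045)])
print(np.c_[a,b].round(1))
```

```text
240 [240, 218, 191, 194, 198, 197, 199, 203, 191, 192, 206, 204, 191, 182, 177, 177, 188, 198, 201, 204, 190, 155]
241 [239, 222, 192, 193, 198, 196, 197, 202, 199, 197, 197, 198, 197, 196, 198, 197, 197, 199, 202, 200, 168, 139]
242 [241, 237, 209, 192, 196, 198, 198, 200, 198, 195, 194, 195, 195, 194, 195, 197, 196, 201, 202, 182, 143, 135]
243 [241, 244, 226, 188, 191, 201, 201, 199, 199, 195, 193, 194, 196, 195, 196, 198, 200, 206, 188, 156, 136, 140]
244 [250, 238, 183, 148, 176, 199, 209, 212, 209, 198, 194, 195, 200, 204, 208, 207, 196, 188, 159, 141, 142, 146]
245 [254, 218, 130, 102, 132, 169, 196, 205, 204, 203, 202, 201, 204, 201, 202, 196, 187, 156, 108, 99, 133, 150]
246 [220, 147, 100, 96, 101, 113, 130, 142, 166, 194, 202, 199, 186, 180, 163, 134, 112, 88, 62, 67, 125, 149]
247 [162, 102, 95, 100, 88, 79, 81, 95, 127, 171, 190, 166, 139, 152, 134, 82, 55, 57, 76, 89, 114, 139]
248 [138, 96, 98, 99, 79, 68, 73, 85, 116, 160, 188, 183, 173, 169, 134, 76, 70, 87, 97, 98, 97, 130]
249 [117, 100, 101, 98, 75, 67, 85, 102, 120, 163, 189, 194, 190, 178, 137, 82, 78, 96, 102, 100, 90, 124]
250 [100, 101, 101, 98, 82, 89, 124, 141, 144, 167, 189, 195, 193, 177, 142, 95, 84, 99, 99, 99, 89, 123]
251 [99, 101, 102, 99, 92, 106, 137, 152, 174, 186, 190, 196, 193, 174, 136, 98, 95, 101, 104, 98, 82, 120]
252 [100, 96, 97, 102, 101, 102, 114, 130, 155, 166, 170, 173, 162, 136, 105, 99, 100, 103, 103, 89, 71, 120]
253 [103, 104, 100, 96, 100, 98, 100, 104, 113, 116, 119, 118, 113, 102, 99, 99, 104, 105, 98, 79, 73, 122]
254 [104, 107, 103, 91, 101, 108, 103, 99, 100, 99, 99, 98, 101, 100, 103, 106, 106, 98, 85, 71, 72, 129]
255 [106, 109, 111, 101, 98, 108, 109, 112, 110, 110, 108, 111, 110, 109, 105, 101, 97, 88, 78, 69, 93, 146]
[[308.1 241.2 314.8 241.2]
 [308.2 245.5 314.9 245.4]
 [308.3 248.4 314.9 248.4]
 [308.4 250.5 315.  250.5]]
```

View pics/s7z.png

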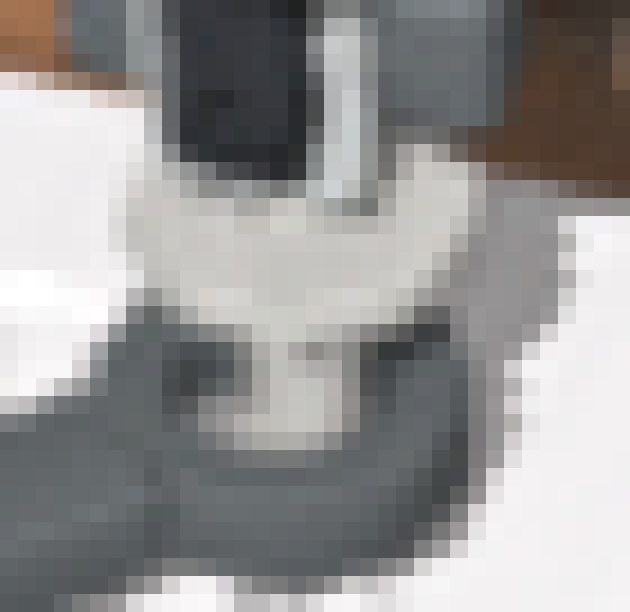

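>>> servo_tool(plan=[[[0,0,0,-0.1,0.05,0,0],[0,0,0,-0.1,0.05,-0.1,0],[0,0,0,-0.1,0.05,-0.3,0],[0,0,0,-0.1,0.05,-0.5,0],[0,0,0,-0.1,0.05,-0.7,0],[0,0,0,-0.1,0.05,-0.9,0],[0,0,0,-0.1,0.05,-1.1,0],[0,0,0,-0.1,0.05,-1.1,0]]])

```text
time_s: 8.7
position: [0.5, 0.0596, 0.0705]
orientation: [-3.141, 0.004, 0.201]
force: [2.6, -0.6, -2.5]
gripper_width: 0.0121
```

Run:
```python
from h import *
o=observe();print(o['position'],o['orientation'],o['force'],o['moment'])
```

```text
[0.50000795 0.05961372 0.07045317] [-3.14068048  0.00430235  0.20121543] [ 2.56495749 -0.63514279 -2.49254238] [-0.2293072  -0.61499574  0.02671099]
```

>>> servo_tool(plan=[[[0,0,0,0,0,-0.2,0],[0,0,0,0,0,-0.4,0],[0,0,0,0,0,-0.6,0],[0,0,0,0,0,-0.8,0],[0,0,0,0,0,-0.95,0],[0,0,0,0,0,-1.05,0],[0,0,0,0,0,-1.1,0],[0,0,0,0,0,-1.1,0]]])

```text
time_s: 9.37
position: [0.5001, 0.0595, 0.0596]
orientation: [-3.141, 0.004, 0.201]
force: [1.3, -3.0, 5.3]
gripper_width: 0.012
```

Run:
```python
from ov import *
o=observe();print(o['position'],o['orientation'],o['force'],o['moment'])
s=grab_frame('scene');pickle.dump((o,s),open('s8.pkl','wb'))
draw(s,(265,220,345,280),9,[],'s8')
```

```text
[0.50014374 0.05949289 0.0596139 ] [-3.14088407  0.00409367  0.20109808] [ 1.34053478 -2.99778948  5.33524283] [-0.64007286 -0.31721313  0.07714118]
```

View pics/s8.png

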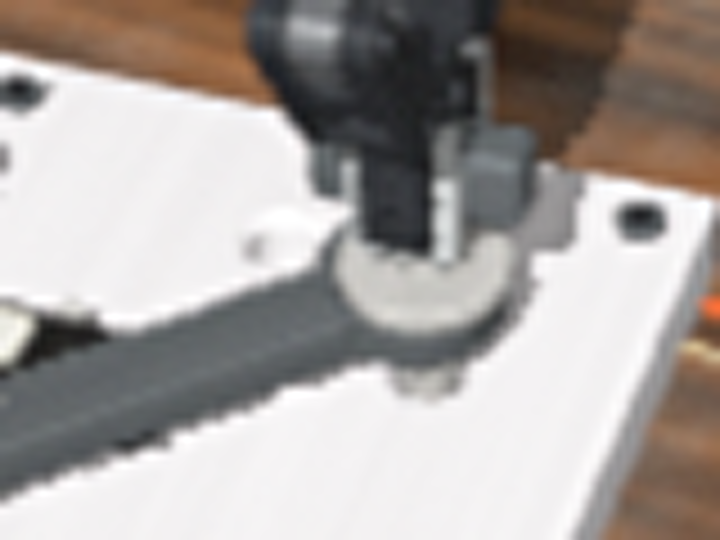

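>>> servo_tool(plan=[[[0,0,0,0,0,0,0.2],[0,0,0,0,0,0,0.3],[0,0,0,0,0,0,0.4],[0,0,0,0,0,0,0.5],[0,0,0,0,0,0,0.5],[0,0,0,0,0,0,0.5],[0,0,0,0,0,0,0.5],[0,0,0,0,0,0,0.5]]])

```text
time_s: 10.08
position: [0.5001, 0.0595, 0.0596]
orientation: [-3.141, 0.004, 0.201]
force: [-0.6, 0.6, 0.1]
gripper_width: 0.0427
```

Run:
```python
from ov import *
o=observe();print(o['position'],o['force'],o['gripper_width'])
s=grab_frame('scene');pickle.dump((o,s),open('s9.pkl','wb'))
draw(s,(265,220,345,280),9,[],'s9')
```

```text
[0.50009742 0.05949451 0.05960603] [-0.57055891  0.56630637  0.06288992] 0.04270348970429803
```

View pics/s9.png

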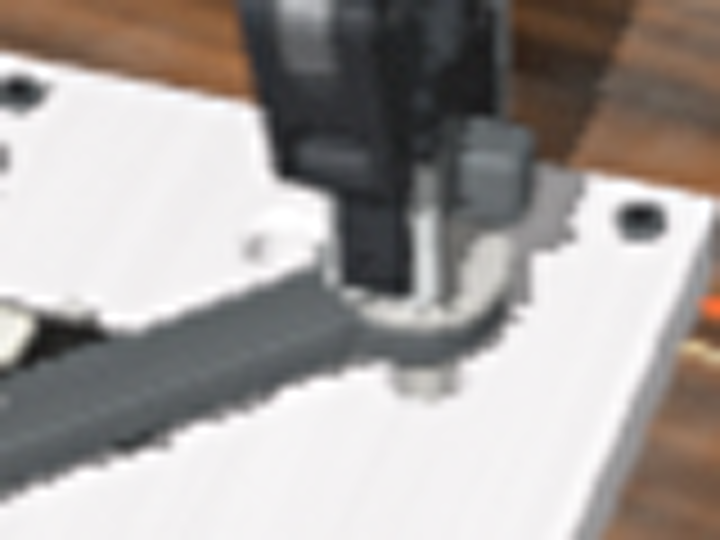

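Released with no contact force; lift straight up and clear.

>>> servo_tool(plan=[[[0,0,0,0,0,0.5,0.7],[0,0,0,0,0,1.5,0.8],[0,0,0,0,0,3,0.8],[0,0,0,0,0,5,0.8],[0,0,0,0,0,7.5,0.8],[0,0,0,0,0,10,0.8],[0,0,0,0,0,12,0.8],[0,0,0,0,0,12.5,0.8]]])

```text
time_s: 10.8
position: [0.5013, 0.0597, 0.1885]
orientation: [-3.141, -0.001, 0.201]
force: [0.8, 0.5, 0.8]
gripper_width: 0.0684
```

>>> servo_tool(plan=[[[0,0,0,-0.5,-3,0,0.8],[0,0,0,-1,-6,0,0.8],[0,0,0,-1.5,-10,0,0.8],[0,0,0,-2,-14,0,0.8],[0,0,0,-2,-17,0,0.8],[0,0,0,-2,-19,0,0.8],[0,0,0,-2,-20,0,0.8],[0,0,0,-2,-20,0,0.8]]])

```text
time_s: 11.47
position: [0.481, -0.1423, 0.1888]
orientation: [-3.141, -0.001, 0.198]
force: [-0.1, -0.3, 0.1]
gripper_width: 0.0682
```

Run:
```python
from ov import *
o=observe();print(o['time_s'],o['position'],o['force'],o['gripper_width'])
s=grab_frame('scene');pickle.dump((o,s),open('s10.pkl','wb'))
t=grab_frame('top');pickle.dump((o,t),open('t10.pkl','wb'))
R=(255,0,0);tip=.004
draw(s,(220,205,350,305),6,[],'s10')
draw(t,(205,155,315,255),6,[],'t10')
P=pts(s).reshape(-1,3)
b=P[(np.hypot(P[:,0]-.5,P[:,1]-.06)<.03)&(P[:,2]>.066)]
print(len(b),cv2.minAreaRect(b[:,:2].astype(np.float32)*1000),np.percentile(b[:,2],[5,50,95]))
P=pts(t).reshape(-1,3)
b=P[(np.hypot(P[:,0]-.5,P[:,1]-.06)<.03)&(P[:,2]>.07)]
print(len(b),cv2.minAreaRect(b[:,:2].astype(np.float32)*1000),np.percentile(b[:,2],[5,50,95]))
```

```text
11.4667 [ 0.48097662 -0.14227816  0.18879733] [-0.08107065 -0.30975979  0.09586239] 0.0682192602896277
283 ((501.9878234863281, 59.011741638183594), (45.19166946411133, 17.125877380371094), 10.314671516418457) [0.06918251 0.08045388 0.085047  ]
110 ((500.98291015625, 59.205413818359375), (44.70961380004883, 14.129165649414062), 11.250883102416992) [0.07757773 0.08246839 0.08563811]
```

View pics/s10.png

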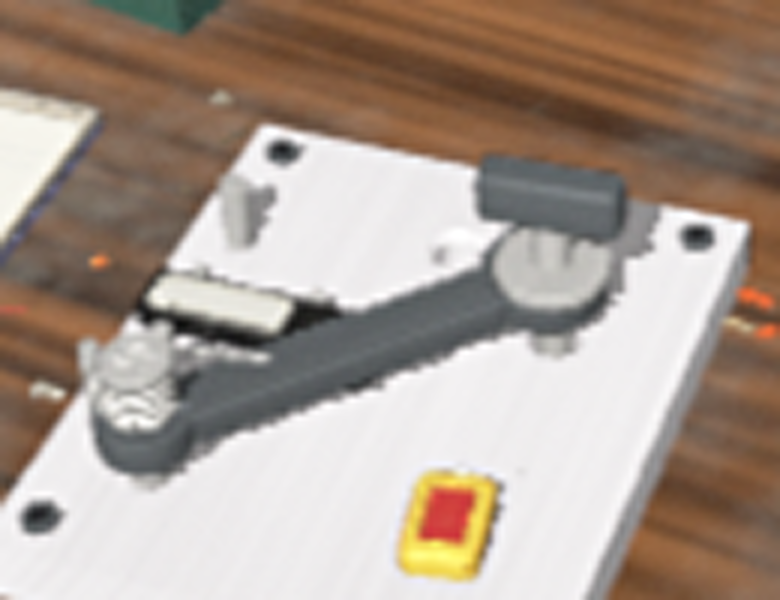

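View pics/t10.png

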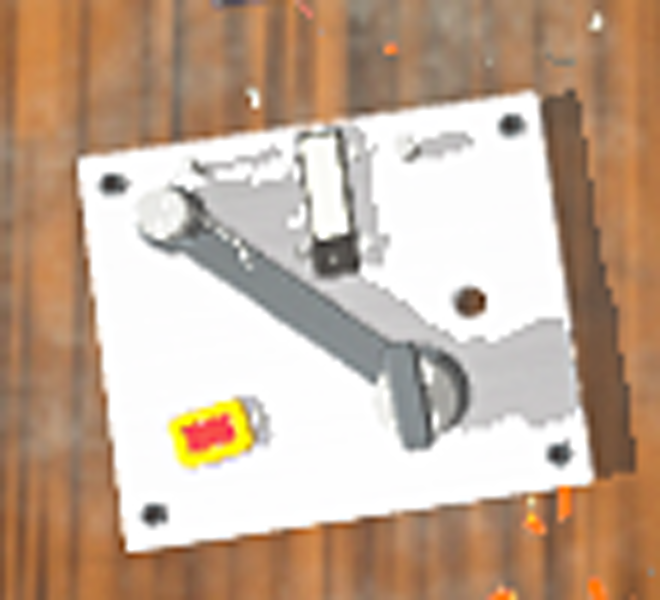

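```bash
python3 -c "
from station import *
print(hand_in())"
```

```text
the job is handed in; nothing more can be done
None
```

The sprung arm is pinned fully open, and I handed the job in at about 11.6 s, well under the 38 s limit. I took the T-handled pin from the rack, put it through the eye, swung the arm 0.8 rad against its spring and seated the pin in the fully-open hole. I then let go, lifted clear and moved the gripper 0.2 m away.

**Seating:** The pin stopped at the expected height. The fingertips were at 59.6 mm against a predicted 59.7 mm, with about 5 N of upward contact as the collar met the eye. Force dropped to about zero after release.

**Final pictures:**
- The pin stands upright with its collar flat on the eye, and the arm stays open clear of the gadget.
- The half-open hole is empty and in view.
- The bar is centred at about (0.501, 0.059) m, within 2 mm of the hole position I measured. Its top is at 82–83 mm against an expected 83 mm.

**Disagreements:** The cameras differed by 1–2 mm on where the holes are. This did not matter, because the pin went in with no sign of catching. The pin sat about 4 mm lower in the fingers than centred, which I allowed for. No checks failed.

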